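Find the branded tile crate and push it to the kiln line

TASK

Two tile crates stand side by side at the low wooden stop batten; one has a potter's mark branded under its floor. With the fingertips, tip first the robot's left crate, then the right one, towards the robot over the batten to about 40 degrees, hold each a moment to see its underside and let it back down in its place, with neither toppled nor shoved away. Then push the marked crate along the table, without lifting it, until it stands flat and flush against the aluminium rail ahead; the other crate stays at the batten, and the cup, jar and brush are left alone.

Things in the scene. Friction and masses are not known exactly. Their poses are not given: they have to be found in the camera images.
- crate_stamped: Open plywood crate, 120 (x) by 150 (y) mm outside, 90 high, 0.5 to 0.85 kg, on two steel runners 12 high along x; walls 8 thick. Its floor slopes up at 25 degrees away from the robot and is open beneath on the far side. Origin: centre of the underside, z up, x away from the robot. Bears the mark: dark burnt ring 90 mm wide with a cross, under its floor, seen from the far side when tipped; from above both are alike.
- crate_plain: Open plywood crate, 120 (x) by 150 (y) mm outside, 90 high, 0.5 to 0.85 kg, on two steel runners 12 high along x; walls 8 thick. Its floor slopes up at 25 degrees away from the robot and is open beneath on the far side. Origin: centre of the underside, z up, x away from the robot. No mark under its floor; from above both are alike.
- crate_stamped_near (a point): Middle of the near (robot-side) lower edge: 60 mm from the crate's origin along its -x, at runner bottom height. The crate rocks about this edge: 5 to 10 N towards the robot, 55 to 60 mm up on the inside of the near wall, tips it over the batten; below about 50 degrees it falls back when let go.
- crate_stamped_far (a point): Middle of the far lower edge: 60 mm from the crate's origin along its +x, at runner bottom height; it rises when the crate is tipped. Tiles are fixed inside at the far wall, from 33 mm beyond the crate's centre, up to 81 mm high. The sloping inner floor lies 19 mm above the table at the near wall, 43 mm at the centre.
- crate_plain_near (a point): Middle of the near (robot-side) lower edge: 60 mm from the crate's origin along its -x, at runner bottom height. The crate rocks about this edge: 5 to 10 N towards the robot, 55 to 60 mm up on the inside of the near wall, tips it over the batten; below about 50 degrees it falls back when let go.
- crate_plain_far (a point): Middle of the far lower edge: 60 mm from the crate's origin along its +x, at runner bottom height; it rises when the crate is tipped. Tiles are fixed inside at the far wall, from 33 mm beyond the crate's centre, up to 81 mm high. The sloping inner floor lies 19 mm above the table at the near wall, 43 mm at the centre.
- stop: Fixed dark wooden stop batten, 560 mm long (y), 24 wide, 10 high, between robot and crates. Origin: middle of its far face (towards the crates), at table height; the batten lies on the robot side of it. x away from the robot, y to the robot's left. Crates start 3 to 8 mm from this face, one 130 to 155 mm left of the origin, one as far right.
- rail: Fixed aluminium angle rail, the kiln line, 600 mm long (y), 30 high, beyond both crates. Origin: middle of its near face (towards the crates), at table height; x away from the robot, y along the rail. Turned up to 0.06 rad from the batten; its face is 190 to 230 mm from the batten's face.
- cup: Bystander: terracotta cup, 60 mm across, 65 mm high, standing between the crates. Origin: centre of its foot.
- jar: Bystander: glaze jar, 68 mm across, 95 mm high, standing beyond the left crate's outer side. Origin: centre of its foot.
- brush: Bystander: brush 170 mm long, lying beyond the right crate's outer side. Origin: under its middle; handle towards -x.
There are look-alikes about, which are no part of the job. Leave any purple look-alike of the crate_stamped alone. Leave any orange look-alike of the crate_plain alone.

How it is judged:
By the outcome, as a careful person would: the job done as asked, in the order asked, and still so for the second after the job is handed in, with the robot touching nothing.
It also fails if it takes over 64 s, if anything falls off the work surface, if the arm or the gripper's body presses on something with over 40 N, if the wrist force passes 120 N, or if a joint passes its speed limit or range.

ROBOT

A 6-joint arm with a two-finger parallel gripper is mounted at the origin on the work surface. World frame = base frame: x ahead of the robot, y to its left, z up, the work surface at z = 0. Lengths are in m, angles in rad, forces in N, time in s.
With the tool pointing down it reaches from about 0.375 to 0.975 m from the base axis. Payload 3.8 kg.
Tool frame: the origin (TCP) lies midway between the tips of the shut fingers; the grasp point (between the pads) lies 19 mm behind it; z points along the fingers, y is the line along which they close (so a half turn about z gives the same grasp; the last joint's range is limited). The gripper opens to 88 mm and grips with 3 to 60 N. Pads are 18 mm wide; open, the fingers measure 123 mm over their backs; the gripper's body (75 mm by 187 mm) begins 45 mm behind the grasp point.
Start: joints at [1.065, 0.264, 1.604, -0, 1.274, -0.037], TCP at [0.305, 0.602, 0.239] pointing down, gripper open.
Joint ranges: [-2.63, 2.63], [-0.94, 2.18], [0.31, 2.57], [-1.31, 4.45], [0, 2.66], [-2.55, 2.55]. Speed limits (rad/s): [2.57, 2.57, 3.14, 3.14, 3.14, 3.14].

INTERFACE

Orientations are given as a rotation vector (axis times angle).
In Python, from cell import manip, inverse_kinematics, cams, order gives the robot as it stands. Calls block until the motion is done:
- manip.move_pose(position, orientation): joint-space move of the TCP to a pose.
- manip.move_linear(position, rate=0.15, rot=None): straight line of the TCP; rot=None keeps the orientation; rate is the mean speed in m/s.
- manip.set_joints(angles): joint-space move.
- manip.set_gripper(opening, force=None): finger opening in m; force is the grip in N (None keeps the last); returns when the fingers have stopped.
- manip.dwell(seconds).
- inverse_kinematics(position, orientation): joint angles nearest the present ones, or None.
- manip.state(): the state.
- cams.capture(name): name is "scene" or "top" or "wrist"; returns a dict with "image" (480x640x3 uint8, blue, green, red), "z_map" (480x640 float32, m along the optical axis (not along the pixel's ray), 0 where there is no reading), "intrinsics" (3x3 intrinsics, pixels), "position" and "orientation" of the camera in the world; the wrist camera has in their place "T_tool_cam" (4x4, takes a point from camera to tool coordinates, whose origin is the TCP and whose axes are the flange's). Camera axes: x right, y down, z forward; pixel columns grow to the right and rows downward; lengths in m; the calibration is good to about 2 mm. The wrist camera is an equidistant fisheye: a pixel r from the principal point sees the ray r / f radians off the axis. A picture is of the moment at which its call begins: read the wrist's pose just before it.
A pose or a line that the arm cannot do raises manip.IKError and nothing moves.
- order.close_job(): hands the job in; it is judged then, once.
The state is a dict: "clock": time; "joint_pos": joint angles; "joint_velocities": joint speeds; "tau": joint torques, N m; "tool_pos": TCP position; "tcp_rot": TCP orientation; "contact_force": force on the tool from outside, world axes, zero at the start; "moment": the same for the moment, N m; "gripper_width": finger opening in m; "grasp_force": force on a finger pad.
Only numpy, scipy, OpenCV 4.12 (cv2) and the standard library are available. Lean on these libraries where they do the work, as an engineer would, in place of code of your own. Each camera call takes 0.05 s, during which the arm holds its last target. There are 200 camera calls.

## Working session

There is one attempt and no reset: what is moved stays moved. The work goes in short steps, each a Python script; the robot and the scene stay as the last script left them, time stands still between calls to the robot, and variables do not carry over. Pictures are saved under pics/ and viewed, at most 10 in all, crops included, and the job is handed in when it is done.

```bash
ls; mkdir -p pics; python3 - <<'E'
from cell import manip,cams
import cv2,numpy as np
for n in("top","scene"):
    c=cams.capture(n);cv2.imwrite(f"pics/{n}0.png",c["image"]);np.savez(f"{n}0.npz",**c)
    print(n,c["intrinsics"].tolist(),c["position"],c["orientation"])
print(manip.state())
E
```

```text
pics
top [[565.6859479924664, 0.0, 314.20090143508696], [0.0, 565.6859479924664, 232.82388571771395], [0.0, 0.0, 1.0]] [0.29521214 0.04711068 1.1531184 ] [-2.19008925  2.1328859  -0.18521779]
scene [[442.9496249413303, 0.0, 323.06143557466004], [0.0, 442.9496249413303, 236.5858429431275], [0.0, 0.0, 1.0]] [ 0.76746208 -0.58498937  0.70875004] [-2.28757851 -0.54270307  0.25334809]
{'clock': 0.1, 'joint_pos': array([ 1.06510873e+00,  2.64641775e-01,  1.60521431e+00,  4.43678369e-06,
        1.27373970e+00, -3.68730276e-02]), 'joint_velocities': array([-0.00049336,  0.00117312, -0.00224019,  0.0004741 ,  0.00067678,
        0.00055987]), 'tau': array([-4.21401137e-04, -5.03618896e+01, -3.58070719e+01,  7.30064046e-02,
        2.32983258e-02, -4.55667845e-06]), 'tool_pos': array([0.30465607, 0.60161391, 0.23754931]), 'tcp_rot': array([-7.29562827e-01, -3.05514898e+00,  3.02913244e-03]), 'contact_force': array([-0.01637411,  0.67457947, -0.30784108]), 'moment': array([ 0.01045538, -0.02417331, -0.03684338]), 'grasp_force': 0.0, 'gripper_width': 0.08819063702274345}
```

View pics/top0.png

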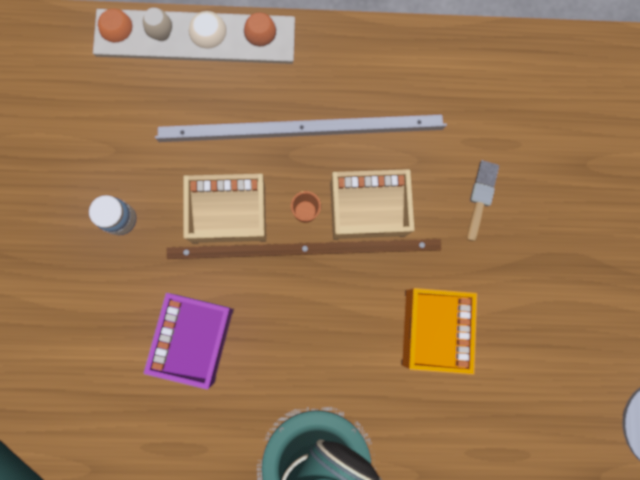

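View pics/scene0.png

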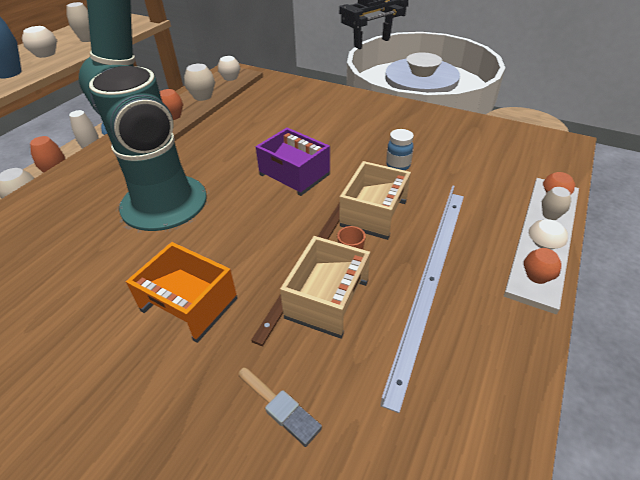

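Candidates: the plain plywood crates at top-image pixels (224,207), left, and (373,203), right. The purple look-alike at (188,340) and the orange one at (443,331) are excluded by colour. The rail is at y≈128, the batten at y≈249, the cup at (305,207), the jar at (110,212) and the brush at (483,200). Next I'll measure them.

```bash
cat > h.py <<'E'
import numpy as np,cv2
from scipy.spatial.transform import Rotation as R
def cloud(c):
    K=c["intrinsics"];z=c["z_map"];v,u=np.mgrid[:480,:640]
    P=np.stack([(u-K[0,2])/K[0,0]*z,(v-K[1,2])/K[1,1]*z,z],-1)
    W=P@R.from_rotvec(c["orientation"]).as_matrix().T+c["position"]
    W[z<=0]=np.nan
    return W
def rect(W,m,zl,zh):
    """min-area rectangle (mm) of the points of mask m with height in zl..zh"""
    p=W[m&(W[...,2]>zl)&(W[...,2]<zh)]
    p=p[:,:2]
    (c,s,a)=cv2.minAreaRect((p*1000).astype(np.float32)); return np.round(c,1),np.round(s,1),round(a,2),len(p)
def box(u0,v0,u1,v1):
    m=np.zeros((480,640),bool);m[v0:v1,u0:u1]=1;return m
def edge(W,zl,zh,us,rows,far):
    """line x=a*y+b along the far/near edge of a bar, per image column"""
    q=[]
    for u in us:
        p=W[rows[0]:rows[1],u];p=p[(p[:,2]>zl)&(p[:,2]<zh)]
        if len(p):q.append(p[p[:,0].argmax() if far else p[:,0].argmin()])
    q=np.array(q);a,b=np.polyfit(q[:,1],q[:,0],1)
    ok=abs(q[:,0]-a*q[:,1]-b)<.004
    return *np.polyfit(q[ok,1],q[ok,0],1),q[:,1].min(),q[:,1].max(),ok.mean(),q[ok,2].mean()
E
python3 - <<'E'
from h import *
c=np.load("top0.npz");W=cloud(c)
print("table z",np.nanmedian(W[260:290,250:400,2]))
for n,b in dict(L=(175,165,275,245),R=(325,160,422,240)).items():print(n,rect(W,box(*b),.084,.1))
print("cup",rect(W,box(285,185,325,228),.05,.075));print("jar",rect(W,box(80,185,140,240),.085,.105));
print("batten far",edge(W,.006,.02,range(175,436),(236,262),True),"near",edge(W,.006,.02,range(175,436),(236,262),False))
print("rail near",edge(W,.02,.04,range(162,440),(110,142),False))
print("rail z",[np.round(W[r,300],3).tolist() for r in range(118,138,2)])
# image-based bar edges
im=c["image"];hsv=cv2.cvtColor(im,cv2.COLOR_BGR2HSV)
for u in (200,300,400):print(u,hsv[240:260:2,u].tolist())
for u in (200,300,400):print(u,hsv[112:140:2,u].tolist())
E
```

```text
table z -0.0007573733240553437
L (array([495.4, 191.7]), array([121.4, 150.5]), 3.1, 1233)
R (array([512.6, -94.6]), array([121.2, 151.3]), 3.43, 1215)
cup (array([504.5,  34.9]), array([58.2, 56.9]), 1.96, 253)
jar (array([477.2, 410.9]), array([58.9, 58.6]), 63.22, 813)
batten far (np.float64(-0.05917621472328392), np.float64(0.4395809331036939), np.float64(-0.23346982620779574), np.float64(0.29625210058549134), np.float64(0.5977011494252874), np.float64(0.00952775891690787)) near (np.float64(-0.06014708075679637), np.float64(0.41771888302587595), np.float64(-0.23338211884655455), np.float64(0.2945116713795865), np.float64(0.9885057471264368), np.float64(0.0088998687030605))
rail near (np.float64(-0.0797992205855149), np.float64(0.6700678856935018), np.float64(-0.2399844254758378), np.float64(0.3299744864995239), np.float64(1.0), np.float64(0.026190531257124797))
rail z [[0.705, 0.051, -0.0], [0.699, 0.051, 0.003], [0.695, 0.051, 0.002], [0.69, 0.05, 0.004], [0.685, 0.05, 0.007], [0.681, 0.05, 0.006], [0.668, 0.05, 0.03], [0.666, 0.05, 0.023], [0.666, 0.05, 0.012], [0.667, 0.05, -0
[... 477 characters left out ...]
8, 148], [15, 138, 150]]
200 [[15, 128, 158], [15, 127, 157], [15, 127, 162], [15, 128, 163], [15, 126, 160], [15, 128, 158], [9, 54, 164], [118, 20, 193], [114, 24, 199], [115, 24, 199], [115, 24, 198], [113, 24, 192], [123, 16, 146], [8, 27, 105]]
300 [[14, 129, 148], [15, 129, 152], [15, 128, 155], [15, 127, 157], [8, 50, 163], [118, 19, 188], [113, 25, 183], [118, 25, 143], [116, 26, 148], [116, 23, 178], [133, 14, 131], [8, 37, 104], [13, 104, 140], [15, 128, 157]]
400 [[15, 129, 150], [15, 124, 152], [6, 31, 165], [115, 22, 196], [114, 25, 201], [114, 24, 200], [114, 26, 199], [115, 23, 186], [150, 11, 120], [11, 47, 109], [14, 110, 146], [15, 127, 162], [15, 128, 161], [15, 129, 160]]
```

```bash
cat >> h.py <<'E'
Y0=0.06
CR={"L":(np.array([.4954,.1917]),.058),"R":(np.array([.5126,-.0946]),.060)}
def pose(n,th,dx=17,h=52,slide=5.2):
    """TCP pose for crate n tipped th deg; dx,h (mm) in crate frame from the near lower edge"""
    c,yaw=CR[n];Z=R.from_euler('z',yaw);T=Z*R.from_euler('y',-th,degrees=True)
    piv=np.r_[c,0]+Z.apply([-.060-slide/1000,0,0])
    return piv+T.apply([dx/1000,0,h/1000]),(T*R.from_rotvec([0,np.pi,0])).as_rotvec()
E
python3 - <<'E'
from h import *
from cell import inverse_kinematics as ik
for n in "LR":
    for th,dx,h in((0,45,160),(0,17,52),(20,17,52),(40,17,52),(45,17,52)):
        p,r=pose(n,th,dx,h);q=ik(p,r);print(n,th,np.round(p,3),None if q is None else np.round(q,2))
im=np.load("top0.npz")["image"]
cv2.imwrite("pics/crop.png",cv2.resize(im[150:265,150:450],None,fx=2.6,fy=2.6))
E
```

```text
L 0 [0.475 0.191 0.16 ] [ 0.33  0.02  2.03 -0.    1.09 -1.3 ]
L 0 [0.447 0.189 0.052] [ 0.35  0.11  2.17 -0.    0.86 -1.28]
L 20 [0.429 0.188 0.055] [ 0.46 -0.1   2.42 -0.27  0.51 -0.95]
L 40 [0.41  0.187 0.051] None
L 45 [0.406 0.186 0.049] None
R 0 [ 0.492 -0.096  0.16 ] [-0.24 -0.    2.05 -0.    1.09 -1.87]
R 0 [ 0.464 -0.097  0.052] [-0.26  0.09  2.19 -0.    0.86 -1.89]
R 20 [ 0.446 -0.099  0.055] [-0.38 -0.14  2.45  0.29  0.53 -2.25]
R 40 [ 0.427 -0.1    0.051] None
R 45 [ 0.423 -0.1    0.049] None
```

View pics/crop.png

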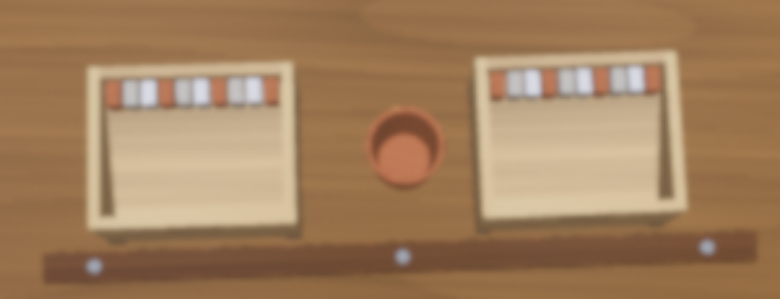

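The crop confirms two alike natural plywood crates with the cup between them, at (405,145) in the crop. The wrist can't lean the full 40°, so I'll limit tool lean to about 18° and hold the crate with the fingertip edge.

```bash
cat >> h.py <<'E'
def tip(n,th,lean,h=56,slide=5.2,gap=0):
    """TCP pose: near lower edge of the fingertips on the inner near wall, h mm up, crate tipped th deg, tool leaning lean deg"""
    p,_=pose(n,th,8+gap,h,slide);Z=R.from_euler('z',CR[n][1])
    T=Z*R.from_euler('y',-lean,degrees=True)
    return p+T.apply([.009,0,0]),(T*R.from_rotvec([0,np.pi,0])).as_rotvec()
def tilt_of(W,n):
    """near-wall rim / plane fits: print rim heights along the crate's x, mid lines"""
    c,yaw=CR[n];d=(W[...,:2]-c)@np.array([[np.cos(yaw),-np.sin(yaw)],[np.sin(yaw),np.cos(yaw)]])
    return d
E
python3 - <<'E'
from h import *
from cell import inverse_kinematics as ik,manip
seq=[(0,0),(8,5),(16,10),(24,14),(32,17),(40,18)]
for n in "LR":print(n,[ik(*tip(n,*s)) is not None for s in seq],[ik(*tip(n,46,l)) is not None for l in(18,20,22,25)])
manip.set_gripper(.05)
p,r=tip("L",0,0,gap=20)
manip.move_pose(p+[0,0,.1],r);manip.move_linear(p,.15)
f0=manip.state()["contact_force"]
p,r=tip("L",0,0,slide=0);manip.move_linear(p,.05)
for th,l in ((0,0),(8,5),(16,10),(24,14)):
    manip.move_linear(*[tip("L",th,l)[0]],.04,tip("L",th,l)[1])
    s=manip.state();print(th,round(s["clock"],2),np.round(s["contact_force"]-f0,1),np.round(s["tool_pos"],4),tip("L",th,l)[0].round(4))
from cell import cams
c=cams.capture("scene");np.savez("s1.npz",**c)
cv2.imwrite("pics/s1.png",c["image"])
E
```

```text
L [True, True, True, True, True, True] [True, True, True, True]
R [True, True, True, True, True, True] [True, True, True, True]
0 4.01 [ 2.2 -0.   0.4] [0.448  0.1891 0.0565] [0.4473 0.1889 0.056 ]
8 4.36 [ 7.7 -0.7 -4.7] [0.4408 0.1888 0.0581] [0.4394 0.1884 0.0574]
16 4.71 [ 8.2 -0.8 -2.2] [0.4332 0.1886 0.0589] [0.4314 0.188  0.0576]
24 5.06 [ 5.8 -0.7 -0.6] [0.4247 0.1881 0.0575] [0.4236 0.1875 0.0566]
```

View pics/s1.png

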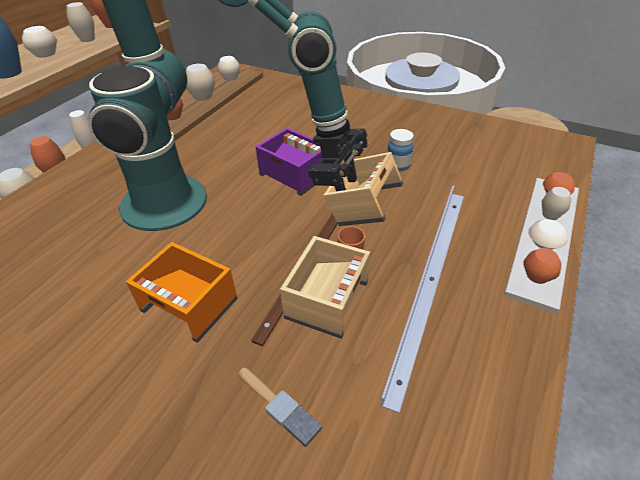

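The left crate (365,190) is tipping cleanly at the batten. Continue to 40°, measuring the tilt from the side wall's depth rectangle.

```bash
cat >> h.py <<'E'
def tilt(c,n):
    """deg tipped, from the min-area rectangle of the right outer side wall in the crate's x-z plane"""
    W=cloud(c);cc,yaw=CR[n];v=W-np.r_[cc,0]
    x=v[...,0]*np.cos(yaw)+v[...,1]*np.sin(yaw);y=-v[...,0]*np.sin(yaw)+v[...,1]*np.cos(yaw);z=v[...,2]
    m=(abs(y+.075)<.005)&(abs(x)<.16)&(z>.006)&(z<.17)
    p=np.stack([x[m],z[m]],1)*1000
    k=cv2.minAreaRect(p.astype(np.float32))
    b=cv2.boxPoints(k);e=b[1:]-b[:-1];e=e[np.linalg.norm(e,axis=1).argmax()]
    a=np.degrees(np.arctan2(e[1],e[0]))%180
    return round(float(a),1),np.round(k[1],0).tolist(),np.round(p[p[:,1].argmin()],1).tolist(),len(p)
E
cat > go.py <<'E'
from h import *
from cell import manip,cams
def step(n,th,l):
    p,r=tip(n,th,l);manip.move_linear(p,.04,r)
def see(n,tag):
    c=cams.capture("scene");cv2.imwrite(f"pics/{tag}.png",c["image"]);t=tilt(c,n)
    print(tag,t,round(manip.state()["clock"],2),manip.state()["contact_force"].round(1));return c,t
def hold(n,th,tag):
    c,t=see(n,tag+"a")
    d=41-t[0]
    if 1<abs(d)<12 and t[3]>60:
        th+=d;step(n,th,18);c,t=see(n,tag+"b")
    manip.dwell(1.5);c,t=see(n,tag+"c")
    u,v={"L":(380,190),"R":(330,270)}[n];s=90 if n=="L" else 110
    cv2.imwrite(f"pics/{tag}crop.png",cv2.resize(c["image"][v-s:v+s,u-s:u+s],None,fx=2.7,fy=2.7))
    return th
E
python3 - <<'E'
from go import *
print(tilt(dict(np.load("s1.npz")),"L"))
step("L",32,17);step("L",38,18);print(hold("L",38,"L"))
E
```

```text
(105.2, [142.0, 164.0], [-66.3, 6.0], 1673)
La (116.0, [140.0, 164.0], [-62.4, 6.1], 1664) 5.81 [4.5 0.  2.4]
Lc (5.3, [297.0, 159.0], [-71.0, 6.2], 1678) 7.36 [4.3 0.6 0.9]
38
```

View pics/Lcrop.png

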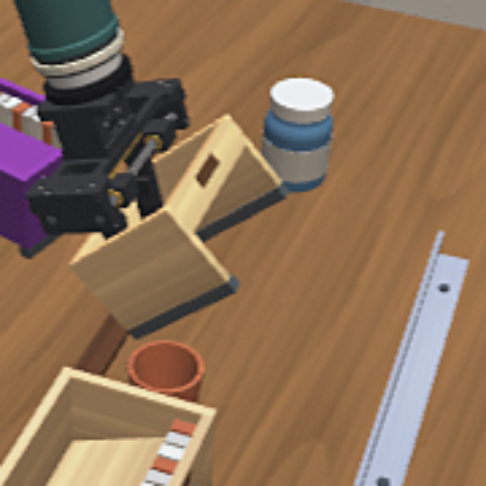

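The crate at crop (180,230) is tipped about 40° and steady, with the runner edges rising from (135,335) to (235,285). The scene camera looks down too steeply to see under the sloped floor, so I'll check what the wrist camera offers.

```bash
python3 - <<'E'
from go import *
w=cams.capture("wrist");print(w["T_tool_cam"].round(3),w["intrinsics"].round(1).tolist());cv2.imwrite("pics/wL.png",w["image"])
s=manip.state();M=R.from_rotvec(s["tcp_rot"]).as_matrix()
T=w["T_tool_cam"];print("cam world",(s["tool_pos"]+M@T[:3,3]).round(3),"axis",(M@T[:3,2]).round(2))
# runner slope: dark points on right runner in the scene picture
c=cams.capture("scene");W=cloud(c);np.savez("s2.npz",**c)
cc,yaw=CR["L"];v=W-np.r_[cc,0];x=v[...,0]+v[...,1]*yaw;y=v[...,1]-v[...,0]*yaw
g=c["image"].max(2);m=(g<95)&(abs(x)<.1)&(y<-.05)&(y>-.09)&(W[...,2]>.008)&(W[...,2]<.13)&box(320,190,372,220)
p=np.stack([x[m],W[...,2][m]],1);print(len(p),p.min(0),p.max(0));k=cv2.fitLine(p.astype(np.float32),cv2.DIST_HUBER,0,.01,.01).ravel();print("tilt",np.degrees(np.arctan2(k[1],k[0])))
for th in(0,20,40):
  pp,r=tip("L",th,min(th,18));
E
```

```text
[[-0.001 -0.962 -0.272  0.07 ]
 [ 1.    -0.001  0.001  0.001]
 [-0.001 -0.272  0.962 -0.146]
 [ 0.     0.     0.     1.   ]] [[371.6, 0.0, 317.9], [0.0, 371.6, 235.9], [0.0, 0.0, 1.0]]
cam world [0.299 0.181 0.169] axis [ 0.55  0.03 -0.83]
138 [-0.0894103   0.00858789] [0.0143933  0.08720001]
tilt 42.075447
```

View pics/wL.png

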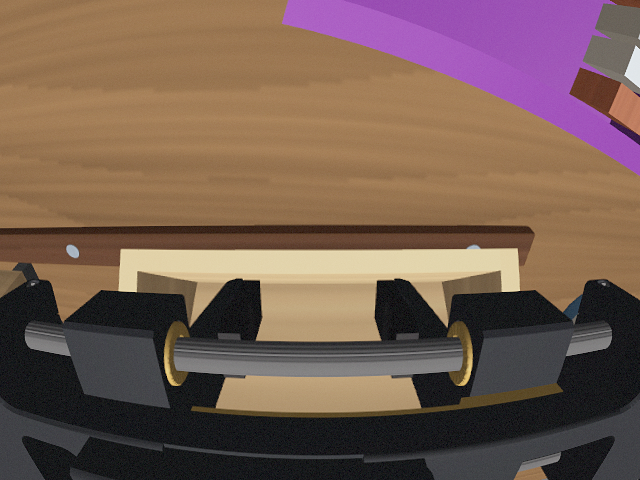

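Runner line gives a tilt of 42°, as wanted. The wrist view shows only the near wall and batten, no underside. I'll zoom the scene picture at the opening under the far wall.

```bash
python3 - <<'E'
from h import *
im=np.load("s2.npz")["image"]
cv2.imwrite("pics/zL.png",cv2.resize(im[140:215,325:400],None,fx=7,fy=7,interpolation=cv2.INTER_CUBIC))
E
```

```text
(no output)
```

View pics/zL.png

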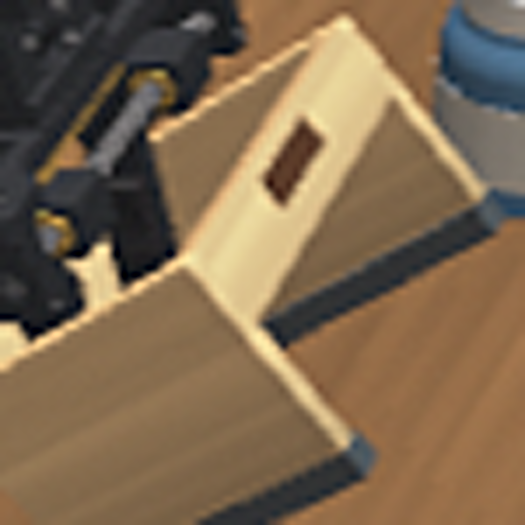

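The sightline runs along the underside, so it isn't visible at 42°. I'll lower L, tip R the same way, then look under a crate with the wrist camera held low on the far side (open beneath). First, check IK for that look.

```bash
cat >> go.py <<'E'
def look_pose(n,al,dx,z):
    """tool leaning back al deg, fingers towards robot; TCP dx m beyond crate centre"""
    c,yaw=CR[n];Z=R.from_euler('z',yaw)
    return np.r_[c,0]+Z.apply([dx,0,z]),(Z*R.from_euler('y',al,degrees=True)*R.from_rotvec([np.pi,0,0])).as_rotvec()
E
python3 - <<'E'
from go import *
from cell import inverse_kinematics as ik
for a in(45,55,60,65):
  for dx in(.09,.11,.13):
    for n in "LR":
      q=ik(*look_pose(n,a,dx,.07));M=R.from_rotvec(look_pose(n,a,dx,.07)[1]).as_matrix()
      print(n,a,dx,None if q is None else np.round(q,2),M[:,2].round(2))
for th,l in((32,17),(24,14),(16,10),(8,5),(3,2)):step("L",th,l)
p,r=tip("L",0,0,gap=4);manip.move_linear(p,.04,r)
p,r=tip("L",0,0,gap=20);manip.move_linear(p,.08)
manip.move_linear(p+[0,0,.12],.25)
p,r=tip("R",0,0,gap=20);manip.move_pose(p+[0,0,.12],r)
c=cams.capture("top");W=cloud(c);np.savez("t2.npz",**c);print("L",rect(W,box(175,165,275,250),.084,.1))
manip.move_linear(p,.2)
p,r=tip("R",0,0,slide=0);manip.move_linear(p,.05)
for th,l in((0,0),(8,5),(16,10),(24,14),(32,17),(37,18)):step("R",th,l)
manip.dwell(.4);c=cams.capture("scene");np.savez("s3.npz",**c);manip.dwell(1)
s=manip.state();print(s["clock"],s["contact_force"])
cv2.imwrite("pics/zR.png",cv2.resize(c["image"][200:350,250:400],None,fx=4,fy=4,interpolation=cv2.INTER_CUBIC))
E
```

```text
L 45 0.09 [0.22 0.8  1.31 0.12 1.8  1.71] [-0.71 -0.04 -0.71]
R 45 0.09 [-0.12  0.79  1.33 -0.13  1.79  1.42] [-0.71 -0.04 -0.71]
L 45 0.11 [0.22 0.84 1.25 0.12 1.83 1.71] [-0.71 -0.04 -0.71]
R 45 0.11 [-0.11  0.83  1.27 -0.13  1.82  1.42] [-0.71 -0.04 -0.71]
L 45 0.13 [0.21 0.87 1.19 0.11 1.85 1.71] [-0.71 -0.04 -0.71]
R 45 0.13 [-0.11  0.86  1.21 -0.12  1.85  1.42] [-0.71 -0.04 -0.71]
L 55 0.09 [0.21 0.92 1.2  0.14 1.97 1.72] [-0.82 -0.05 -0.57]
R 55 0.09 [-0.11  0.91  1.22 -0.15  1.96  1.41] [-0.82 -0.05 -0.57]
L 55 0.11 [0.21 0.96 1.14 0.14 2.   1.72] [-0.82 -0.05 -0.57]
R 55 0.11 [-0.11  0.94  1.15 -0.15  1.99  1.41] [-0.82 -0.05 -0.57]
L 55 0.13 [0.21 0.99 1.07 0.14 2.03 1.72] [-0.82 -0.05 -0.57]
R 55 0.13 [-0.1   0.98  1.09 -0.15  2.02  1.41] [-0.82 -0.05 -0.57]
L 60 0.09 [0.21 0.98 1.15 0.15 2.05 1.72] [-0.86 -0.05 -0.5 ]
R 60 0.09 [-0.11  0.97  1.17 -0.16  2.04  1.41] [-0.86 -0.05 -0.5 ]
L 60 0.11 [0.21 1.01 1.08 0.15 2.09 1.72] [-0.86 -0.05 -0.5 ]
R 60 0.11 [-0.1   1.    1.1  -0.16  2.08  1.41] [-0.86 -0.05 -0.5 ]
L 60 0.13 [0.2  1.05 1.01 0.15 2.12 1.72] [-0.86 -0.05 -0.5 ]
R 60 0.13 [-0.1   1.04  1.03 -0.16  2.11  1.41] [-0.86 -0.05 -0.5 ]
L 65 0.09 [0.21 1.03 1.1  0.16 2.14 1.72] [-0.9  -0.05 -0.42]
R 65 0.09 [-0.1   1.02  1.12 -0.18  2.12  1.41] [-0.9  -0.05 -0.42]
L 65 0.11 [0.21 1.07 1.03 0.16 2.17 1.73] [-0.9  -0.05 -0.42]
R 65 0.11 [-0.1   1.06  1.05 -0.18  2.16  1.4 ] [-0.9  -0.05 -0.42]
L 65 0.13 [0.2  1.11 0.95 0.16 2.21 1.73] [-0.9  -0.05 -0.42]
R 65 0.13 [-0.1   1.1   0.97 -0.18  2.2   1.4 ] [-0.9  -0.05 -0.42]
L (array([489.5, 193. ]), array([121.6, 150.8]), 3.37, 1241)
16.1583 [ 4.49253613 -0.16709815  1.81005933]
```

View pics/zR.png

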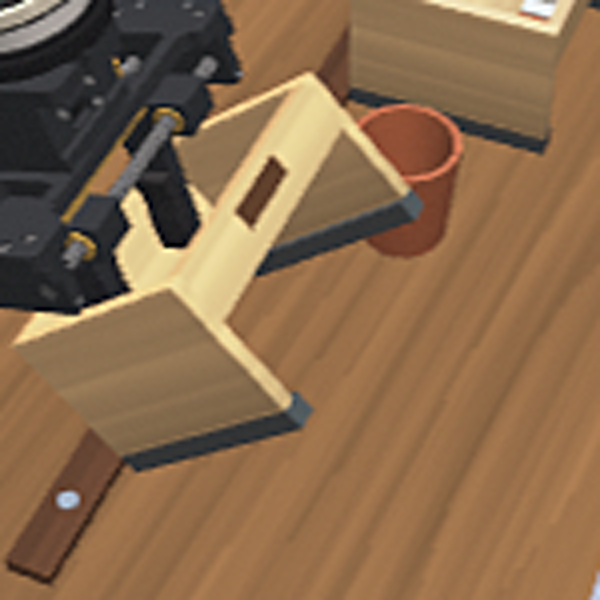

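R is held at about 40°, with the runner from (130,465) to (305,410) in the crop; L stands flat again at the batten. Lower R and look under it with the wrist camera.

```bash
python3 - <<'E'
from go import *
c=np.load("s3.npz");W=cloud(c);cc,yaw=CR["R"];v=W-np.r_[cc,0];x=v[...,0]+v[...,1]*yaw;y=v[...,1]-v[...,0]*yaw
m=(c["image"].max(2)<95)&(abs(x)<.1)&(y<-.05)&(y>-.09)&(W[...,2]>.006)&(W[...,2]<.13)&box(280,298,330,320)
p=np.stack([x[m],W[...,2][m]],1);k=cv2.fitLine(p.astype(np.float32),cv2.DIST_HUBER,0,.01,.01).ravel();print("tilt R",len(p),np.degrees(np.arctan2(k[1],k[0])))
for th,l in((32,17),(24,14),(16,10),(8,5),(3,2)):step("R",th,l)
p,r=tip("R",0,0,gap=4);manip.move_linear(p,.04,r)
p,r=tip("R",0,0,gap=20);manip.move_linear(p,.08)
manip.move_linear(p+[0,0,.16],.25)
p,r=look_pose("R",60,.12,.24);manip.move_pose(p,r)
c=cams.capture("top");W=cloud(c);np.savez("t3.npz",**c);print("R",rect(W,box(325,160,422,245),.084,.1))
manip.move_linear(look_pose("R",60,.12,.075)[0],.2)
w=cams.capture("wrist");cv2.imwrite("pics/wR.png",w["image"]);s=manip.state();print(s["clock"],s["contact_force"])
E
```

```text
tilt R 227 42.069675
R (array([0., 0.]), array([0., 0.]), 0.0, 0)
23.0333 [ 0.32933148 -0.23831363  0.15849047]
```

View pics/wR.png

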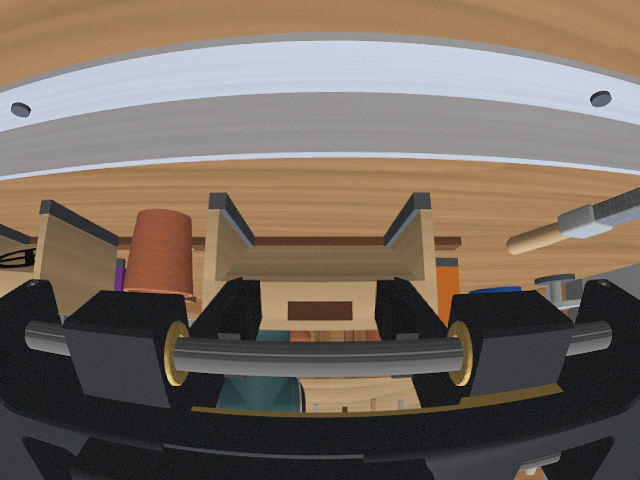

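The inverted wrist view shows R's underside at (325,262) as plain wood, with no ring. The left crate's opening at (15,258) shows black ring lines, so the left crate is the marked one. R tipped to 42°. Now push L to the rail.

```bash
python3 - <<'E'
from go import *
from cell import inverse_kinematics as ik
manip.move_linear(look_pose("R",60,.12,.24)[0],.25)
yr=np.arctan(.0798);Z=R.from_euler('z',yr);T=Z*R.from_euler('y',-6,degrees=True);r=(T*R.from_rotvec([0,np.pi,0])).as_rotvec()
f=np.array([.4895,.193,0])+Z.apply([-.060,0,.036])      # near face middle
P=lambda d:f+Z.apply([d-.009,0,0])
a=P(-.014);print(a.round(3),[ik(P(d),r) is not None for d in(-.014,.05,.11)])
manip.move_pose(a+[0,0,.17],r)
manip.set_gripper(.07)
c=cams.capture("top");W=cloud(c);np.savez("t4.npz",**c)
for n,b in dict(R=(325,160,422,245),purple=(135,285,240,395)).items():print(n,rect(W,box(*b),.084,.1))
m=box(135,285,240,395)&(W[...,2]>.08)&(W[...,2]<.1);print("purple max x",W[m][:,0].max(),W[m][:,1].max())
manip.move_linear(a,.2)
f0=manip.state()["contact_force"];manip.move_linear(P(0),.05)
manip.move_linear(P(.094),.06)
s=manip.state();print(s["clock"],(s["contact_force"]-f0).round(1))
for d in np.arange(.096,.116,.002):
    manip.move_linear(P(d),.03);g=manip.state()["contact_force"]-f0;print(round(d,3),g.round(1))
    if g[0]<0 and -g[0]>14 or g[0]>14:break
print(manip.state()["clock"],manip.state()["tool_pos"]-P(d))
E
```

```text
[0.407 0.186 0.036] [True, True, True]
R (array([506.5, -96.8]), array([121. , 150.6]), 3.29, 1207)
purple (array([241.8, 246.8]), array([121.4, 149.9]), 77.6, 803)
purple max x 0.32647718173239093 0.30266334435540465
29.7417 [-6.7 -0.7  3.7]
0.096 [-5.7  0.9  2.3]
0.098 [-6.  -0.6 -0.5]
0.1 [-5.4 -0.1 -0.6]
0.102 [-3.2 -0.6 -3.1]
0.104 [-5.9 -0.7 -2.7]
0.106 [-11.9   0.2   4.3]
0.108 [-19.7  -0.6  11.1]
31.4917 [-0.00515546 -0.00061079 -0.00107395]
```

```bash
python3 - <<'E'
from go import *
s=manip.state();p=s["tool_pos"];u=np.array([.9968,.0796,0])
manip.move_linear(p-.03*u,.06);manip.move_linear(p-.04*u+[0,0,.2],.2)
manip.move_pose(np.array([.33,.45,.25]),s["tcp_rot"])
c=cams.capture("top");W=cloud(c);
for n,b in dict(L=(170,120,280,220),R=(325,160,422,245),cup=(285,185,325,228)).items():print(n,rect(W,box(*b),.05 if n=="cup" else .084,.075 if n=="cup" else .1))
m=box(170,120,280,220)&(W[...,2]>.084)&(W[...,2]<.1);q=W[m];A=np.c_[q[:,:2],np.ones(len(q))];print("rim plane",np.linalg.lstsq(A,q[:,2],rcond=None)[0])
c=cams.capture("scene");cv2.imwrite("pics/end.png",c["image"]);s=manip.state();print(s["clock"],s["contact_force"])
# gap of the far wall to the rail
k=cv2.minAreaRect((q[:,:2]*1000).astype(np.float32));b=cv2.boxPoints(k);print("corner to rail mm",((b[:,0]+.0798*b[:,1]-670.07)/1.0032).round(1))
E
```

```text
L (array([594.2, 202.2]), array([122.3, 150.9]), 4.57, 1220)
R (array([506.8, -97.2]), array([120.9, 151.1]), 3.38, 1196)
cup (array([504.8,  34.9]), array([58.3, 57. ]), 1.73, 255)
rim plane [-0.00051666 -0.00029155  0.08925605]
34.625 [ 0.0258528  -0.54411697 -0.02439756]
corner to rail mm [-120.8 -120.7    1.6    1.6]
```

View pics/end.png

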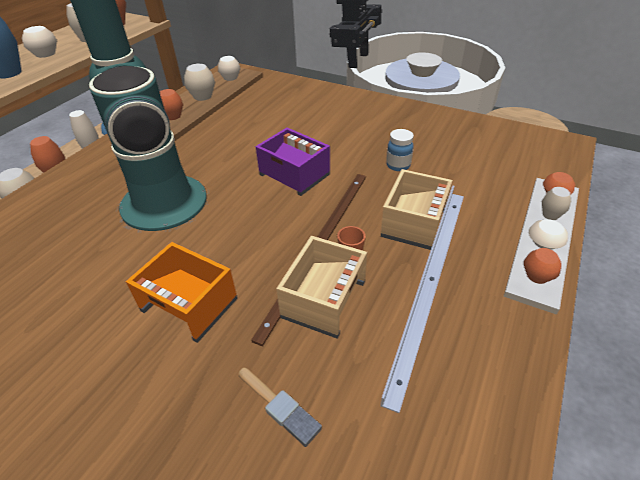

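The left crate (417,207) stands flat and flush at the rail: its corners match the rail line evenly and the rim is level. R (322,283) is at the batten, the cup is unmoved, and the arm is clear.

```bash
python3 -c "
from cell import order;print(order.close_job())"
```

```text
the job is handed in; nothing more can be done
None
```

I tipped both crates to about 42° (left, then right), let them back down at the batten, and pushed the marked left one flat and flush to the rail; the underside wasn't visible while they were tipped, so I found the mark afterwards with the wrist camera, and handed in with the clock at about 35 s.

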